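# Stow the ring mandrel in the glass-lidded case

### The job

Put the ring mandrel away in its glass-lidded wooden case. Push the lid up past its balance point and ease it back until it rests by itself against the front bar of the plier rack: never let it fall or, once upright, go faster than 10 cm a second at its handle, never knock or press it hard on the bar, and do not drag the case about. Then lay the mandrel gently in the case's two empty saddles, thick end in the wide one, and leave the lid open and everything else on the bench where it is.

Things in the scene. Friction and masses are not known exactly. Their poses are not given: they have to be found in the camera images.
- case: Wooden case, 160 (x) x 312 (y) x 52 mm high, 2 kg, 6 mm walls, standing loose on the bench: it slides if pushed sideways with over about 12 N. Shut at the start by a framed glass lid. Origin: centre of its underside; x points from its front (lid handle) to the hinge, z up, y along its length. A slim bezel mandrel (top at z = 40) along x = +30 and punches behind it are part of it.
- hinge (a point): The lid's hinge axis at the middle of the case's rear top edge, 52 mm above the bench; the axis runs along the case's y. Fixed to the case, same axes.
- wide_saddle (a point): Middle of the seat of the wide saddle (for the mandrel's thick end) at x = -36, y = +100, z = 24 mm of the case; same axes. Flat seat 20 mm wide (x), 18 mm long (y); cheeks 17 mm tall lean outwards to a mouth 35 mm wide. The saddles' row is 38 mm from the inside of the case's front wall.
- narrow_saddle (a point): Middle of the seat of the narrow saddle (for the mandrel's thin part) at x = -36, y = -90, z = 24 mm of the case; same axes. Flat seat 10 mm wide (x), 18 mm long (y); cheeks 17 mm tall lean outwards to a mouth 25 mm wide.
- saddle_mid (a point): Where the mandrel's origin belongs when stowed: x = -36, y = +22, z = 24 mm of the case, between the saddles, 18 mm above the case's floor; same axes as the case. The mandrel's x then points along the case's -y.
- lid (a joint): Angle of the lid (rad): 0 shut, grows as its front edge rises; balanced at about 1.49, upright at 1.57, then falls back by itself. Wood frame with glass, 160 x 312 x 14 mm, 0.25 to 0.5 kg, underside level with the hinge, hinge nearly free, no stay: it has to lean on the rack's front bar, which it meets somewhere between 1.66 and 1.94.
- lid_handle (a point): Middle of the lid's brass bar handle; moves with the lid. Round bar 10 mm thick, 110 mm long, parallel to the hinge, on two 8 mm arms 50 mm either side of its middle, 38 mm clear ahead of the lid's front edge: 198 mm in front of the hinge axis and 7 mm above it when shut. Can be taken from above at every lid angle.
- rack: Steel plier rack fixed to the bench behind the case, parallel to the hinge: base 95 x 430 x 8 mm, uprights at y = -195 and +195, two bars along y, 172 mm above the bench; pliers hang on the rear one (x = +45, 10 mm thick). Origin: on the bench, 10 mm before the base's middle; axes as the case's.
- bar_slot (a point): On the rack (x = -13, y = 0, z = 172 mm, same axes): middle of the adjustment of the front bar, against which the lid is laid: it has a rubber sleeve 16 mm thick and 370 mm long that gives about 1 mm for each 5 N. The bar is clamped anywhere up to 15 mm before or behind this point along x; where it is set is not measured.
- mandrel: Steel ring mandrel, 260 mm long, 0.3 to 0.5 kg, lying on the bench: black hexagonal grip 60 mm long, 22.5 mm across flats, 26 across corners, then a 200 mm taper, 22 to 11 mm thick. Origin: on its underside at the balance point, 108 mm from the grip's end, where it is 19.4 mm thick with its axis 10 mm up; x points to the thin tip, z up. The underside is level when it lies.
- mandrel_grip_end (a point): Centre of the thick end of the mandrel, 108 mm behind its origin
- mandrel_tip (a point): Thin end of the mandrel, 152 mm ahead of its origin, 5.5 mm above its underside
- file: Bystander: flat file, 250 mm long, wooden handle 22 x 20 mm, lying beside the mandrel; it may lie on either side of it. Origin: under its middle, x to its blade
- coffee_cup: Bystander: lidded paper cup, 88 mm wide, 122 mm tall. Origin: centre of its underside
- bur_stand: Bystander: grey cone stuck with burs, 104 mm wide (150 over the burs), 158 mm tall. Origin: centre of its underside
- bench_block: Bystander: steel block 65 x 65 x 22 mm. Origin: centre of its underside
- gold_ring: Bystander: finger ring lying flat, 21 mm wide, 5 mm high. Origin: centre of its underside
- hammer: Bystander: hammer, 240 mm long, lying on the bench. Origin: under its middle
- water_bottle: Bystander: water bottle, 62 mm wide, 200 mm tall. Origin: centre of its underside

How it is judged (in metres and radians):
On the way:
1. the lid rests by itself against the rack's front bar, past its balance point, untouched by the robot (value of joint lid above 1.62 rad and contact force between case and rack above 0.1 N and contact force between case and the arm below 0.05 N and contact force between case and the fingers below 0.05 N), for 0.2 s.
At the end, for the whole second after the job is handed in: The lid is past 1.62 rad and leans on the rack's front bar; the mandrel lies at rest on both seats, thick end in the wide saddle: origin within 18 mm of its place along the row, 5 mm across and 3 mm in height, its length within 0.05 rad of the row; nothing is held (value of joint lid above 1.62 rad and contact force between case and rack above 0.1 N and y of mandrel in the frame of saddle_mid between -0.018 and 0.018 m and x of mandrel in the frame of saddle_mid between -0.005 and 0.005 m and z of mandrel in the frame of saddle_mid between -0.003 and 0.003 m and y of mandrel_grip_end in the frame of case above 0.1 m and angle between the x axis of mandrel and the y axis of case, either way round below 0.05 rad and linear speed of mandrel below 0.02 m/s and contact force between mandrel and case above 1 N); the robot touches nothing.
It fails at once if the lid knocks or presses on the rack with more than 12 N (contact force between case and rack above 12 N).
It fails at once if the lid falls: past upright it moves back faster than 0.5 rad/s (10 cm/s at its handle), or it drops shut faster than 1.2 rad/s ((value of joint lid above 1.58 rad and velocity of joint lid above 0.5 rad/s) or velocity of joint lid below -1.2 rad/s).
It fails at once if the case is dragged more than 15 mm or tipped (distance of case from where it was at the start of the episode above 0.015 m or angle between case's own z axis and vertical above 0.1 rad).
It fails at once if the mandrel is dropped or pushed into the case with more than 25 N (contact force between mandrel and case above 25 N).
It fails at once if a bystander is moved more than 25 mm (distance of any of file, coffee_cup, bur_stand, bench_block, gold_ring, hammer, water_bottle from where it was at the start of the episode above 0.025 m).
It also fails if it takes over 72 s, if anything falls off the work surface, if the arm or the gripper's body presses on something with over 40 N, if the wrist force passes 120 N, or if a joint passes its speed limit or range.

### The arm

A 6-joint arm with a two-finger parallel gripper is mounted at the origin on the work surface. World frame = base frame: x ahead of the robot, y to its left, z up, the work surface at z = 0. Lengths are in m, angles in degrees, forces in N, time in s.
With the tool pointing down it reaches from about 0.25 to 0.725 m from the base axis. Payload 9.7 kg.
Tool frame: the origin (TCP) lies on the centre line of the jaws, within the pads' length; the fingertips stand 17 mm ahead of it and the grasp point (between the pads) lies 2 mm behind it (bot.tip_extent is the distance from the TCP to the fingertips, in m); z points along the fingers, y is the line along which they close (so a half turn about z gives the same grasp; the last joint's range is limited). The gripper opens to 85 mm and grips with 20 to 120 N. Pads are 22 mm wide; open, the fingers measure 114 mm over their backs; the gripper's body (76 mm by 85 mm) begins 54 mm behind the grasp point. The pads swing forward as they close: fully open they stand 13 mm farther back than shut.
Start: joints at [0, 4.979, 10.078, 95.1, 0, 90], TCP at [0.55, -0, 0.248] pointing down, gripper open.
Joint ranges: [-179.16, 179.16], [-48.56, 103.87], [-65.8, 70.77], [-126.05, 130.52], [-82.76, 87.17], [-180, 180]. Speed limits (degrees/s): [127.2, 127.2, 147.25, 180, 180, 180].

### API

Orientations are given as [roll, pitch, yaw] about the fixed x, y, z axes, in that order (R = Rz(yaw) Ry(pitch) Rx(roll)).
In Python, from workcell import bot gives the robot as it stands.
- The arm moves only by the tool carry_out, never from a script. Its argument "moves" is text: rows parted by semicolons, each of 7 numbers parted by spaces: the shift along the tool's x, y, z in mm, then the turn, a rotation vector about the tool's x, y, z in degrees, then the finger opening in mm, from 0 to 85.4. A call has 1 to 20 rows; each row is the pose to reach, as a shift and turn from the pose commanded when the call began, along the tool's axes at that moment; what a row does not reach only later rows make up. A row lasts 1/10 s, in which the tool goes at most 50 mm and 8.59 degrees, less where a joint would pass 70% of its speed; a pose out of reach is approached as far as the arm can. A call with a gripper value outside its range is refused whole. The fingers move at their own pace and stop on an object; "force" is the grip in N (left out, the last holds). Time passes only in rows, so rows that repeat a pose let the fingers close. It gives the time, the measured TCP pose, the force, the opening and the grip force at its end, in the units of the state.
- bot.get_obs(): the state, without advancing time (a new reading comes with each control period).
- bot.camera(name): name is "scene" or "side" or "wrist"; returns a dict with "img" (400x640x3 uint8, red, green, blue), "mtx" (3x3 intrinsics, pixels), "k1" (the pictures are not rectified: a ray, as slopes to the right and down, at radius r is drawn at 1 + k1 r^2 times it, then the intrinsics apply), "position" and "orientation" of the camera in the world; the wrist camera has in their place "mount" (4x4, takes a point from camera to tool coordinates, whose origin is the TCP and whose axes are the flange's). Camera axes: x right, y up, looking along -z (the intrinsics and any distortion apply to the point x, -y, -z); pixel columns grow to the right and rows downward; lengths in m; the calibration is good to about 2 mm. A picture is of the moment at which its call begins: read the wrist's pose just before it. There is no depth.
- bot.job_done(): hands the job in; it is judged then, once.
The state is a dict: "time": time; "q": joint angles; "qd": joint speeds; "joint_efforts": joint torques, N m; "ee_pos": TCP position; "tcp_rot": TCP orientation; "wrist_force": force on the tool from outside, world axes, zero at the start; "torque": the same for the moment, N m; "opening": finger opening in m; "grasp_force": force on a finger pad.
Only numpy, scipy, OpenCV 4.12 (cv2) and the standard library are available. Lean on these libraries where they do the work, as an engineer would, in place of code of your own. Each camera call takes 0.05 s, during which the arm holds its last target. There are 200 camera calls.

## Working session

There is one attempt and no reset: what is moved stays moved. The work goes in short steps, Python scripts to look and compute and a tool call to move; the robot and the scene stay as the last step left them, time stands still between calls to the robot, and variables do not carry over. Pictures are saved under pics/ and viewed, at most 10 in all, crops included, and the job is handed in when it is done.

Besides the shell and the picture viewer there is one more tool, called in YAML: its name, and indented under it one key for each argument. carry_out: Moves the arm, as the interface text tells. Its arguments: {"type":"object","properties":{"moves":{"type":"string"},"force":{"type":"number"}},"required":["moves"]}

```bash
mkdir -p pics; ls; cat > h.py <<'E'
import numpy as np, cv2, json
from scipy.spatial.transform import Rotation as R
from workcell import bot
def save(n,f):
    c=bot.camera(n); cv2.imwrite(f,c['img'][:,:,::-1]); d={k:np.array(v).tolist() for k,v in c.items() if k!='img'}
    o=bot.get_obs(); d['ee']=list(map(float,o['ee_pos'])); d['rot']=np.array(o['tcp_rot']).tolist()
    json.dump(d,open(f+'.json','w')); return c
def pose(d):
    if 'mount' in d:
        T=np.eye(4);T[:3,:3]=R.from_euler('xyz',d['rot'],degrees=True).as_matrix();T[:3,3]=d['ee'];T=T@np.array(d['mount']);return T[:3,:3],T[:3,3]
    o=np.array(d['orientation']); 
    M=o if o.shape==(3,3) else R.from_euler('xyz',o,degrees=True).as_matrix()
    return M,np.array(d['position'])
def px(f,u,v,z):
    d=json.load(open(f+'.json'));K=np.array(d['mtx']);
    p=cv2.undistortPoints(np.array([[[u,v]]],float),K,np.array([d['k1'],0,0,0.]))[0,0]
    # note: k1 convention identical to opencv
    M,t=pose(d);r=M@np.array([p[0],-p[1],-1]);return t+r*(z-t[2])/r[2]
def proj(f,P):
    d=json.load(open(f+'.json'));K=np.array(d['mtx']);M,t=pose(d)
    q=(np.atleast_2d(P)-t)@M;q=q*[1,-1,-1]
    return cv2.projectPoints(q,np.zeros(3),np.zeros(3),K,np.array([d['k1'],0,0,0.]))[0][:,0]
E
python3 - <<'E'
from h import *
for n in ['scene','side','wrist']: save(n,f'pics/{n}0.png')
print(bot.get_obs(), [open(f'pics/{n}0.png.json').read() for n in ['scene','side','wrist']])
a=cv2.imread('pics/scene0.png');b=cv2.imread('pics/side0.png')
cv2.imwrite('pics/a0.png',cv2.resize(a,(800,500)))
E
```

```text
pics
{'time': 0.15, 'q': array([-8.02214591e-04,  5.00365871e+00,  1.00455587e+01,  9.51001943e+01,
       -1.35923531e-04,  8.99984900e+01]), 'qd': array([-0.02061484, -0.02259276,  0.16474399,  0.06311186,  0.04181374,
       -0.06471331]), 'joint_efforts': array([-3.04631758e-03, -5.20762289e+01,  4.65044117e+01,  1.38444663e-02,
       -2.16874664e-04, -1.82086734e-05]), 'ee_pos': array([ 5.49841350e-01, -8.33426588e-06,  2.47753923e-01]), 'tcp_rot': array([-1.79941706e+02,  1.34387131e-04,  9.00007079e+01]), 'wrist_force': array([ 0.52088894, -1.21220663,  0.32522643]), 'torque': array([ 0.00378373, -0.00070681,  0.00934434]), 'grasp_force': 0.0, 'opening': 0.08580000377058128} ['{"mtx": [[472.2746993254651, 0.0, 315.50636297281454], [0.0, 472.2746993254651, 206.89421238287431], [0.0, 0.0, 1.0]], "k1": -0.114479038006818, "position": [1.5198671875379268, -0.42518219933629486, 1.334578604569784], "orientation": [41.55228808829928, -0.8263958766841171, 68.91877142546255], "ee": [0.5498019568024726, 2.6386733212441975e-05, 0.2476071942192902], "rot": [-179.92749791274616, -0.001007
[... 387 characters left out ...]
06, 0.2476482061459586], "rot": [-179.93020921506803, -0.0001603861427182973, 90.00203951580623]}', '{"mtx": [[293.5214130833729, 0.0, 323.5485050243897], [0.0, 293.5214130833729, 196.77740453882714], [0.0, 0.0, 1.0]], "k1": -0.053445253752319656, "mount": [[-0.0003764925974557252, 0.9606872352035472, 0.27763266084934646, 0.07027890596154591], [0.9999999225244833, 0.00039359448095292114, -5.8661160624359455e-06, 0.0011777472961703728], [-0.00011491018586401623, 0.27763263713106334, -0.9606873089592157, -0.12636935772692365], [0.0, 0.0, 0.0, 1.0]], "ee": [0.5498413501444434, -8.334265878007389e-06, 0.24775392322044232], "rot": [-179.9417056811279, 0.00013438713144994368, 90.00070793581736]}']
```

View pics/a0.png

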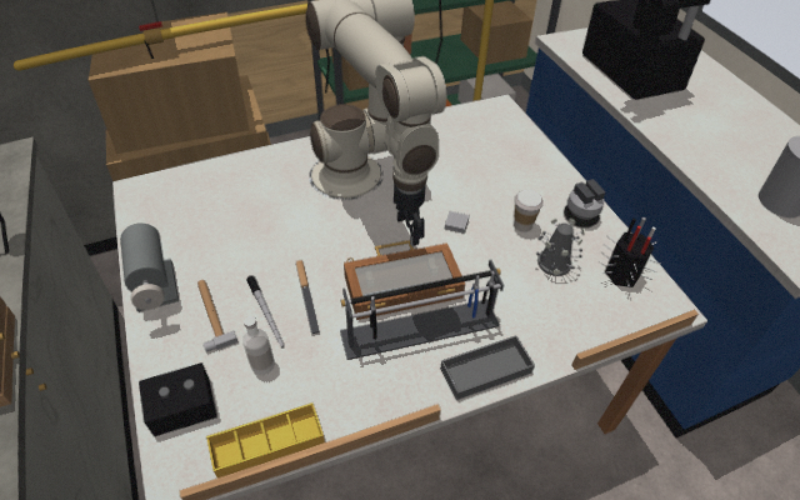

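View pics/side0.png

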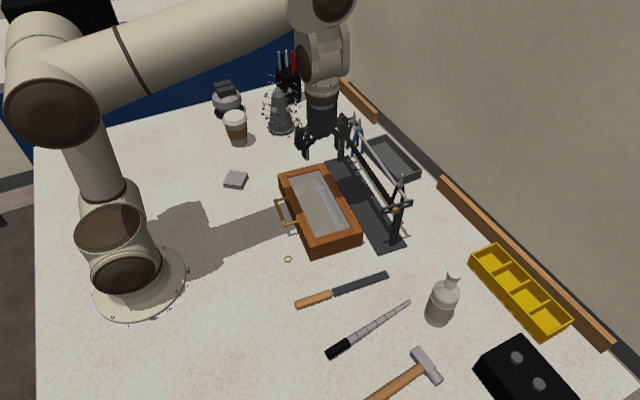

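```bash
python3 - <<'E'
from h import *
a=cv2.imread('pics/side0.png')[160:365,255:455]
a=cv2.resize(a,None,fx=2.9,fy=2.9,interpolation=cv2.INTER_CUBIC)
cv2.imwrite('pics/s1.png',a);print(a.shape)
f='pics/side0.png'
for n,u,v,z in [('grip',328,355,.01),('tip',410,301,.006),('handleL',279,207,.059),('handleR',293,234,.059)]: print(n,px(f,u,v,z))
E
```

```text
(594, 580, 3)
grip [ 0.3614567  -0.40794439  0.01      ]
tip [ 0.6165106 -0.3773712  0.006    ]
handleL [0.4254363  0.03327318 0.059     ]
handleR [ 0.42111754 -0.07901218  0.059     ]
```

View pics/s1.png

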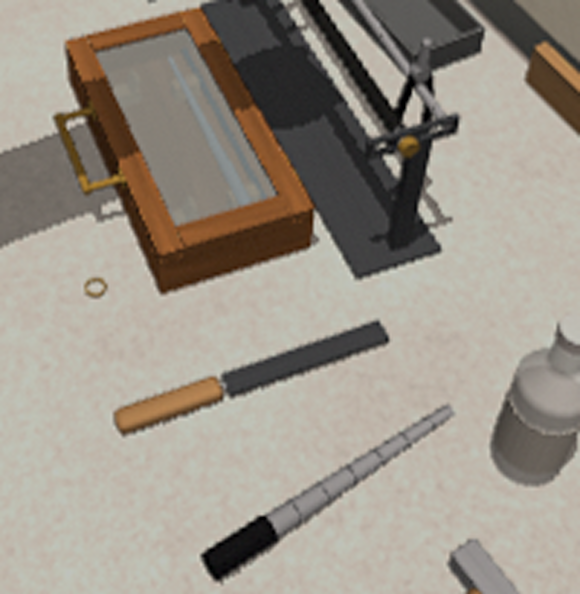

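```bash
python3 - <<'E'
from h import *
f='pics/side0.png'
for n,u,v,z in [('hL',62,118,.059),('hR',87,187,.059),('FL',67,43,.066),('FR',156,255,.066),('RR',311,213,.066),('RL',205,11,.066),('FRbot',163,292,0),('grip',214,562,.011),('tip',450,410,.006),('file',120,420,.01),('fileend',385,330,.003),('ring',95,287,.003),('rackbaseFR',358,278,.008),('rackRR',440,248,.008)]:
  print(n,px(f,255+u/2.9,160+v/2.9,z).round(4))
E
```

```text
hL [0.4283 0.0607 0.059 ]
hR [ 0.4147 -0.037   0.059 ]
FL [0.4744 0.1568 0.066 ]
FR [ 0.4378 -0.1472  0.066 ]
RR [ 0.5921 -0.1695  0.066 ]
RL [0.6342 0.1348 0.066 ]
FRbot [ 0.4443 -0.1458  0.    ]
grip [ 0.3642 -0.4066  0.011 ]
tip [ 0.6163 -0.3785  0.006 ]
file [ 0.3485 -0.257   0.01  ]
fileend [ 0.612  -0.2809  0.003 ]
ring [ 0.3868 -0.1125  0.003 ]
rackbaseFR [ 0.6189 -0.2218  0.008 ]
rackRR [ 0.7112 -0.2278  0.008 ]
```

carry_out:
  moves: "4 -45 30 0 0 3 40; 8 -90 60 0 0 6 36; 11 -130 90 0 0 7.7 36; 11 -130 90 0 0 7.7 36; 11 -130 90 0 0 7.7 36; 11 -130 90 0 0 7.7 36"
  force: 20

```text
time: 0.75
ee_pos: [0.4214, 0.011, 0.1597]
tcp_rot: [179.8, -0.0, 82.3]
wrist_force: [0.8, -0.5, 0.8]
opening: 0.0358
grasp_force: 0.0
```

```bash
python3 - <<'E'
from h import *
save('wrist','pics/w1.png');o=bot.get_obs();print(o['ee_pos'],o['tcp_rot'],o['opening'],o['wrist_force'])
E
```

```text
[0.42176642 0.01098103 0.15988278] [ 1.79836503e+02 -2.66223496e-02  8.23117269e+01] 0.03617276569785156 [0.27191758 0.28961003 0.18904142]
```

View pics/w1.png

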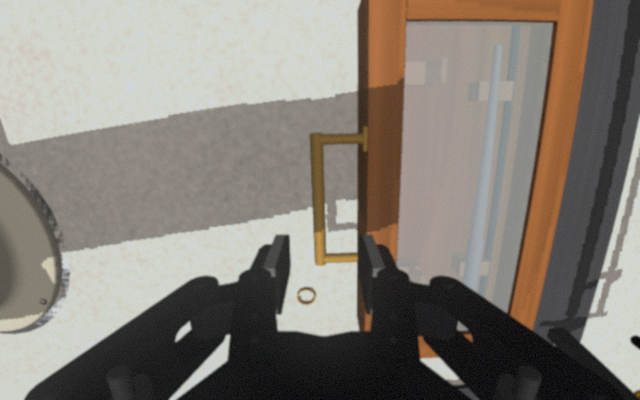

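```bash
python3 - <<'E'
from h import *
f='pics/w1.png'
for n,u,v,z in [('hL',317,136,.061),('hR',321,261,.061),('frontlidL',404,20,.066),('frontlidR',400,310,.066),('ring',307,295,.003)]: print(n,px(f,u,v,z).round(4))
b=px(f,317,136,.061)
E
```

```text
hL [0.4255 0.0641 0.061 ]
hR [ 0.4141 -0.0402  0.061 ]
frontlidL [0.4952 0.1342 0.066 ]
frontlidR [ 0.4776 -0.0958  0.066 ]
ring [ 0.3882 -0.1114  0.003 ]
```

carry_out:
  moves: "0 -2 40 0 0 0 30; 0 -2 75 0 0 0 30; 0 -2 95 0 0 0 28; 0 -2 102 0 0 0 28; 0 -2 103 0 0 0 28; 0 -2 103 0 0 0 16; 0 -2 103 0 0 0 4; 0 -2 103 0 0 0 4; 0 -2 103 0 0 0 4; 0 -2 103 0 0 0 4"
  force: 20

```text
time: 1.8
ee_pos: [0.418, 0.0114, 0.0567]
tcp_rot: [-180.0, -0.0, 82.3]
wrist_force: [-7.3, 0.6, 4.1]
opening: 0.0093
grasp_force: 19.8
```

carry_out:
  moves: "0 -1 0 0 0 0 4; 0 -1 0 0 0 0 4"

```text
time: 2.0
ee_pos: [0.4179, 0.0114, 0.0567]
tcp_rot: [179.9, -0.0, 82.3]
wrist_force: [-1.1, -0.5, 5.6]
opening: 0.0092
grasp_force: 20.0
```

```bash
python3 -c "
from math import *
R=198.12;p=atan2(7,198)
for t in [0,.04,.1,.18,.26,.34,.42,.5,.58,.66,.74,.82,.9,.98,1.06,1.14,1.22,1.3,1.38,1.45,1.5,1.53,1.56,1.58,1.6,1.62,1.64,1.66,1.68,1.7,1.72,1.75,1.8,1.85,1.9,1.95]: print(t,round(198-R*cos(p+t),1),round(7-R*sin(p+t),1))"
```

```text
0 0.0 0.0
0.04 0.4 -7.9
0.1 1.7 -19.7
0.18 4.5 -35.3
0.26 8.5 -50.7
0.34 13.7 -65.6
0.42 20.1 -80.1
0.5 27.6 -94.1
0.58 36.2 -107.4
0.66 45.9 -119.9
0.74 56.5 -131.7
0.82 68.0 -142.5
0.9 80.4 -152.4
0.98 93.5 -161.3
1.06 107.3 -169.1
1.14 121.7 -175.8
1.22 136.5 -181.3
1.3 151.8 -185.7
1.38 167.3 -188.7
1.45 181.1 -190.4
1.5 191.0 -191.0
1.53 196.9 -191.1
1.56 202.9 -191.1
1.58 206.8 -190.9
1.6 210.8 -190.7
1.62 214.7 -190.4
1.64 218.7 -190.0
1.66 222.6 -189.6
1.68 226.5 -189.1
1.7 230.5 -188.4
1.72 234.4 -187.8
1.75 240.2 -186.6
1.8 249.8 -184.2
1.85 259.3 -181.4
1.9 268.6 -178.1
1.95 277.8 -174.3
```

First a short lift to check, then on.

carry_out:
  moves: "0 0.4 -8 0 0 0 4; 0 1.7 -20 0 0 0 4; 0 4.5 -35 0 0 0 4; 0 8.5 -51 0 0 0 4; 0 13.7 -66 0 0 0 4; 0 20 -80 0 0 0 4; 0 20 -80 0 0 0 4"

```text
time: 2.7
ee_pos: [0.4384, 0.0089, 0.1375]
tcp_rot: [179.8, -0.1, 82.3]
wrist_force: [3.4, 3.0, -3.9]
opening: 0.0091
grasp_force: 20.2
```

carry_out:
  moves: "0 7.5 -14 0 0 0 4; 0 16 -27.3 0 0 0 4; 0 25.8 -39.8 0 0 0 4; 0 36.4 -51.6 0 0 0 4; 0 47.9 -62.4 0 0 0 4; 0 60.3 -72.3 0 0 0 4; 0 73.4 -81.2 0 0 0 4; 0 87.2 -89 0 0 0 4; 0 101.6 -95.7 0 0 0 4; 0 116.4 -101.2 0 0 0 4; 0 131.7 -105.6 0 0 0 4; 0 147.2 -108.6 0 0 0 4; 0 147.2 -108.6 0 0 0 4"

```text
time: 4.0
ee_pos: [0.584, -0.0095, 0.2445]
tcp_rot: [180.0, -0.2, 82.4]
wrist_force: [-0.7, 10.1, 5.4]
opening: 0.0091
grasp_force: 21.0
```

carry_out:
  moves: "1.6 0 0 0 0 0 4; 1.7 7 -1 0 0 0 4; 1.8 13.8 -1.7 0 0 0 4; 1.9 19 -2.1 0 0 0 4; 1.9 23.7 -2.3 0 0 0 4; 2 28 -2.4 0 0 0 4; 2 32 -2.4 0 0 0 4; 2.1 36 -2.4 0 0 0 4; 2.1 39.5 -2.2 0 0 0 4; 2.2 43.5 -2 0 0 0 4; 2.2 43.5 -2 0 0 0 4; 2.2 43.5 -2 0 0 0 4"

```text
time: 5.2
ee_pos: [0.6267, -0.0139, 0.2456]
tcp_rot: [-180.0, -0.1, 82.3]
wrist_force: [0.4, 6.6, 2.5]
opening: 0.0092
grasp_force: 21.3
```

carry_out:
  moves: "1 3 0.2 0 0 0 4; 1 6 0.5 0 0 0 4; 1.1 9 0.8 0 0 0 4; 1.2 11.5 1.1 0 0 0 4; 1.2 11.5 1.1 0 0 0 4; 1.2 11.5 1.1 0 0 0 4"

```text
time: 5.8
ee_pos: [0.6377, -0.015, 0.2444]
tcp_rot: [-180.0, 0.0, 82.3]
wrist_force: [-0.4, 3.3, -0.3]
opening: 0.0093
grasp_force: 21.2
```

carry_out:
  moves: "0.3 1.5 0.2 0 0 0 4; 0.4 3 0.4 0 0 0 4; 0.4 3 0.4 0 0 0 4; 0.4 3 0.4 0 0 0 4"

```text
time: 6.2
ee_pos: [0.6406, -0.0153, 0.2441]
tcp_rot: [-180.0, 0.0, 82.3]
wrist_force: [-0.5, -0.5, -2.2]
opening: 0.009
grasp_force: 21.1
```

carry_out:
  moves: "0.1 1.5 0.2 0 0 0 4; 0.1 3 0.5 0 0 0 4; 0.1 3 0.5 0 0 0 4; 0.1 3 0.5 0 0 0 4"

```text
time: 6.6
ee_pos: [0.6437, -0.0156, 0.2437]
tcp_rot: [-180.0, 0.0, 82.3]
wrist_force: [-0.9, -3.0, -3.7]
opening: 0.0091
grasp_force: 21.0
```

carry_out:
  moves: "-0.3 1.5 0.5 0 0 0 4; -0.3 3 0.9 0 0 0 4; -0.3 3 0.9 0 0 0 4; -0.3 3 0.9 0 0 0 4"

```text
time: 7.0
ee_pos: [0.6468, -0.0159, 0.2433]
tcp_rot: [180.0, -0.0, 82.3]
wrist_force: [-0.8, -1.8, 1.0]
opening: 0.0091
grasp_force: 21.2
```

carry_out:
  moves: "0 1.5 0.4 0 0 0 4; 0 3 0.8 0 0 0 4; 0 3 0.8 0 0 0 4; 0 3 0.8 0 0 0 4"

```text
time: 7.4
ee_pos: [0.6499, -0.0163, 0.2426]
tcp_rot: [179.9, -0.0, 82.3]
wrist_force: [1.4, -0.2, 4.6]
opening: 0.0092
grasp_force: 21.5
```

carry_out:
  moves: "0 1.5 0 0 0 0 4; 0 3 0 0 0 0 4; 0 3 0 0 0 0 4; 0 3 0 0 0 0 4"

```text
time: 7.8
ee_pos: [0.6527, -0.0166, 0.242]
tcp_rot: [-180.0, -0.0, 82.3]
wrist_force: [1.1, 2.0, 2.8]
opening: 0.0092
grasp_force: 21.4
```

carry_out:
  moves: "0 1 0.3 0 0 0 4; 0 2 0.6 0 0 0 4; 0 2 0.6 0 0 0 4; 0 2 0.6 0 0 0 4"

```text
time: 8.2
ee_pos: [0.6546, -0.0168, 0.2416]
tcp_rot: [180.0, -0.0, 82.3]
wrist_force: [1.1, 3.5, 3.0]
opening: 0.009
grasp_force: 21.4
```

carry_out:
  moves: "0.2 1.2 0.2 0 0 0 4; 0.3 2.4 0.5 0 0 0 4; 0.3 2.4 0.5 0 0 0 4; 0.3 2.4 0.5 0 0 0 4"

```text
time: 8.6
ee_pos: [0.657, -0.0171, 0.241]
tcp_rot: [-180.0, 0.0, 82.3]
wrist_force: [1.9, 3.3, 2.5]
opening: 0.0094
grasp_force: 21.4
```

carry_out:
  moves: "0.2 1.2 0.2 0 0 0 4; 0.3 2.4 0.5 0 0 0 4; 0.3 2.4 0.5 0 0 0 4; 0.3 2.4 0.5 0 0 0 4"

```text
time: 9.0
ee_pos: [0.6594, -0.0173, 0.2405]
tcp_rot: [-180.0, 0.0, 82.3]
wrist_force: [0.2, 1.7, 0.6]
opening: 0.0094
grasp_force: 21.4
```

```bash
python3 - <<'E'
from h import *
save('scene','pics/c2.png');a=save('side','pics/d2.png')['img'][:,:,::-1][90:270,260:440]
b=cv2.imread('pics/c2.png')[170:300,260:430]
a=cv2.resize(a,(600,600),interpolation=cv2.INTER_CUBIC);cv2.imwrite('pics/d2c.png',a)
E
```

```text
(no output)
```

View pics/d2c.png

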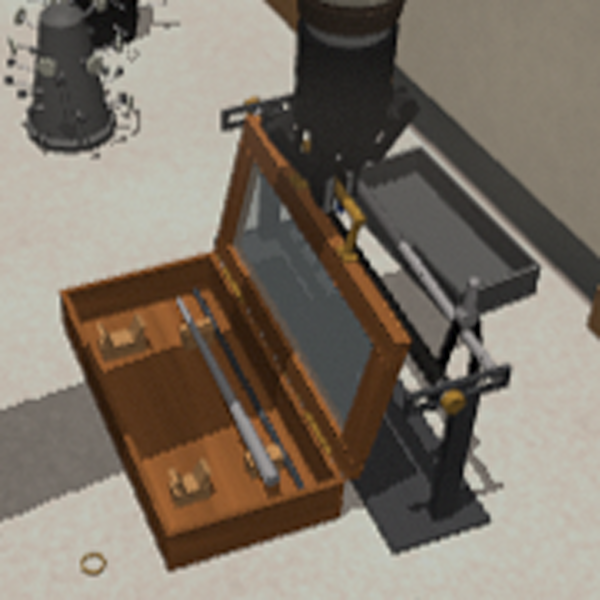

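carry_out:
  moves: "0 1.2 0.3 0 0 0 4; 0 2.4 0.5 0 0 0 4; 0 2.4 0.5 0 0 0 4; 0 2.4 0.5 0 0 0 4"

```text
time: 9.5
ee_pos: [0.6618, -0.0175, 0.2398]
tcp_rot: [-180.0, 0.0, 82.3]
wrist_force: [0.1, 0.8, -0.4]
opening: 0.0089
grasp_force: 21.3
```

carry_out:
  moves: "0 1.2 0.3 0 0 0 4; 0 2.4 0.6 0 0 0 4; 0 2.4 0.6 0 0 0 4; 0 2.4 0.6 0 0 0 4"

```text
time: 9.9
ee_pos: [0.6641, -0.0178, 0.2392]
tcp_rot: [-180.0, 0.0, 82.3]
wrist_force: [-0.3, 0.4, -1.9]
opening: 0.0088
grasp_force: 21.1
```

carry_out:
  moves: "0 1.2 0.4 0 0 0 4; 0 2.4 0.8 0 0 0 4; 0 2.4 0.8 0 0 0 4; 0 2.4 0.8 0 0 0 4"

```text
time: 10.3
ee_pos: [0.6666, -0.0181, 0.2386]
tcp_rot: [-180.0, -0.0, 82.3]
wrist_force: [0.3, -0.3, -1.9]
opening: 0.0091
grasp_force: 21.1
```

carry_out:
  moves: "0 1.2 0.4 0 0 0 4; 0 2.4 0.8 0 0 0 4; 0 2.4 0.8 0 0 0 4; 0 2.4 0.8 0 0 0 4"

```text
time: 10.7
ee_pos: [0.669, -0.0184, 0.238]
tcp_rot: [180.0, -0.0, 82.3]
wrist_force: [0.7, 1.0, -0.0]
opening: 0.009
grasp_force: 21.2
```

carry_out:
  moves: "0 1.2 0.4 0 0 0 4; 0 2.4 0.8 0 0 0 4; 0 2.4 0.8 0 0 0 4; 0 2.4 0.8 0 0 0 4"

```text
time: 11.1
ee_pos: [0.6714, -0.0186, 0.2373]
tcp_rot: [180.0, -0.0, 82.3]
wrist_force: [0.3, 2.2, 1.4]
opening: 0.0093
grasp_force: 21.3
```

carry_out:
  moves: "0 1.2 0.4 0 0 0 4; 0 2.4 0.8 0 0 0 4; 0 2.4 0.8 0 0 0 4; 0 2.4 0.8 0 0 0 4"

```text
time: 11.5
ee_pos: [0.6738, -0.019, 0.2364]
tcp_rot: [180.0, -0.0, 82.3]
wrist_force: [0.7, 3.6, 2.0]
opening: 0.0093
grasp_force: 21.4
```

carry_out:
  moves: "0.4 1.2 0.3 0 0 0 4; 0.5 2.4 0.7 0 0 0 4; 0.5 2.4 0.7 0 0 0 4; 0.5 2.4 0.7 0 0 0 4"

```text
time: 11.9
ee_pos: [0.6762, -0.0191, 0.2356]
tcp_rot: [180.0, 0.0, 82.3]
wrist_force: [1.1, 0.4, 1.8]
opening: 0.0091
grasp_force: 21.5
```

carry_out:
  moves: "0 1.2 0.4 0 0 0 4; 0 2.4 0.8 0 0 0 4; 0 2.4 0.8 0 0 0 4; 0 2.4 0.8 0 0 0 4"

```text
time: 12.3
ee_pos: [0.6785, -0.0194, 0.2348]
tcp_rot: [180.0, 0.0, 82.3]
wrist_force: [2.2, -0.9, 2.3]
opening: 0.0091
grasp_force: 21.5
```

carry_out:
  moves: "0 1.2 0.3 0 0 0 4; 0 2.4 0.6 0 0 0 4; 0 2.4 0.6 0 0 0 4; 0 2.4 0.6 0 0 0 4"

```text
time: 12.7
ee_pos: [0.6808, -0.0196, 0.2339]
tcp_rot: [-180.0, 0.0, 82.3]
wrist_force: [0.4, -0.2, 0.5]
opening: 0.0094
grasp_force: 21.4
```

carry_out:
  moves: "0 1 0.3 0 0 0 4; 0 2 0.6 0 0 0 4; 0 2 0.6 0 0 0 4; 0 2 0.6 0 0 0 4"

```text
time: 13.1
ee_pos: [0.6827, -0.0198, 0.2332]
tcp_rot: [-180.0, 0.0, 82.3]
wrist_force: [-1.1, -0.9, -1.8]
opening: 0.0088
grasp_force: 21.2
```

carry_out:
  moves: "0 0.8 0.4 0 0 0 4; 0 1.5 0.7 0 0 0 4; 0 1.5 0.7 0 0 0 4; 0 1.5 0.7 0 0 0 4"

```text
time: 13.5
ee_pos: [0.6839, -0.0199, 0.2328]
tcp_rot: [-179.9, -0.0, 82.3]
wrist_force: [-5.0, -0.2, -0.3]
opening: 0.0091
grasp_force: 21.3
```

```bash
python3 - <<'E'
from h import *
save('scene','pics/c3.png');a=save('side','pics/d3.png')['img'][:,:,::-1][150:260,330:430]
b=cv2.imread('pics/c3.png')[180:290,260:410]
cv2.imwrite('pics/d3c.png',np.hstack([cv2.resize(a,None,fx=3.2,fy=5,interpolation=2),cv2.resize(b,None,fx=3.2,fy=5,interpolation=2)]))
print(bot.get_obs()['wrist_force'])
E
```

```text
[-5.2436719  -0.18454653 -0.62586706]
```

View pics/d3c.png

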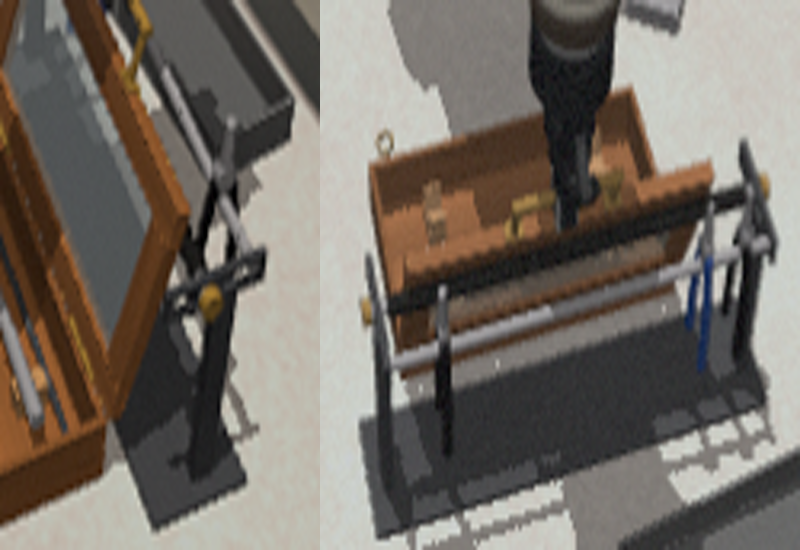

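carry_out:
  moves: "0 -0.6 -0.2 0 0 0 4; 0 -0.9 -0.3 0 0 0 4; 0 -0.9 -0.3 0 0 0 4"

```text
time: 13.9
ee_pos: [0.6834, -0.0199, 0.233]
tcp_rot: [-180.0, 0.0, 82.3]
wrist_force: [-2.8, -0.4, -2.2]
opening: 0.0092
grasp_force: 21.1
```

carry_out:
  moves: "0 0 0 0 0 0 11; 0 0 0 0 0 0 13; 0 0 0 0 0 0 16; 0 0 0 0 0 0 20; 0 0 0 0 0 0 26; 0 0 0 0 0 0 26; 0 0 -10 0 0 0 26; 0 0 -40 0 0 0 26; 0 0 -90 0 0 0 26; 0 -20 -130 0 0 0 40; 0 -20 -130 0 0 0 40; 0 -20 -130 0 0 0 40; 0 -20 -130 0 0 0 40"

```text
time: 15.2
ee_pos: [0.6638, -0.0172, 0.3622]
tcp_rot: [-179.9, 0.0, 82.3]
wrist_force: [-0.4, 0.3, 0.4]
opening: 0.0401
grasp_force: 0.0
```

carry_out:
  moves: "0 -40 0 0 0 0 60; 0 -80 0 0 0 0 60; 0 -120 0 0 0 0 60; 0 -160 0 0 0 0 60; -40 -160 0 0 0 0 60; -40 -160 0 0 0 0 60; -40 -160 0 0 0 0 60"

```text
time: 15.9
ee_pos: [0.4993, -0.0359, 0.3622]
tcp_rot: [-179.9, -0.0, 82.2]
wrist_force: [0.9, -0.5, -0.5]
opening: 0.0597
grasp_force: 0.0
```

```bash
python3 - <<'E'
from h import *
a=save('wrist','pics/w4.png');o=bot.get_obs();print(o['ee_pos'],o['tcp_rot'],o['q'])
print(proj('pics/w4.png',[[.469,-.395,.01],[.5,.1,.024]]))
a=cv2.imread('pics/w4.png')[0:400,160:640];cv2.imwrite('pics/w4c.png',cv2.resize(a,(720,600),interpolation=2))
E
```

```text
[ 0.49970931 -0.03545811  0.36218092] [-1.79907971e+02 -4.09349492e-03  8.22531673e+01] [-4.06410858e+00  2.65291947e+00  2.06742445e+01  1.08112901e+02
  9.99618884e-03  9.36827128e+01]
[[332.32222037 337.39684647]
 [310.8937233   67.86979034]]
```

View pics/w4c.png

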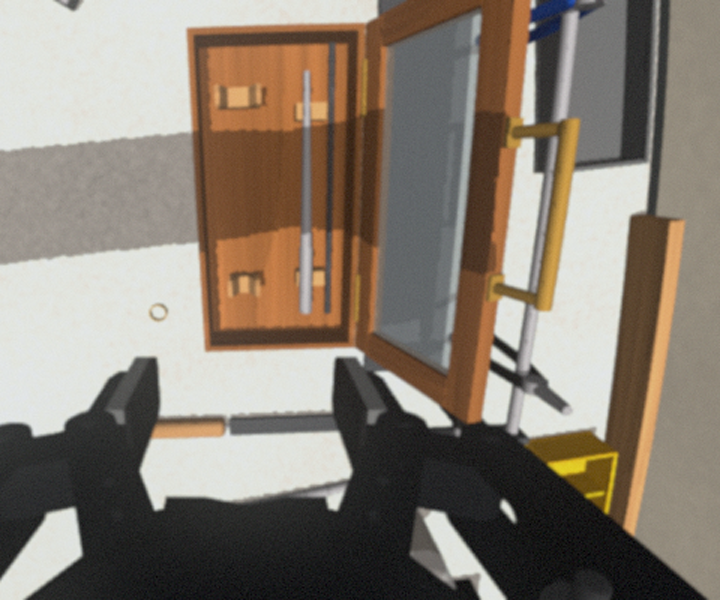

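```bash
python3 - <<'E'
from h import *
f='pics/w4.png'
P={}
for n,u,v,z in [('wL',217,95,.041),('wR',264,95,.041),('nL',230,283,.041),('nR',262,283,.041),('wseat',240,97,.024),('nseat',245.5,285,.024),('FL',189,30,.052),('FR',207,350,.052),('FLin',207,44,.006)]:
  P[n]=px(f,160+u/1.5,v/1.5,z);print(n,P[n].round(4))
w=(P['wL']+P['wR'])/2;n=(P['nL']+P['nR'])/2
d=w-n;print(w,n,np.hypot(*d[:2]),'case yaw',np.degrees(np.arctan2(-d[0],d[1])))
m=n+d*112/190;print('mid',m)
d=P['FL']-P['FR'];print(np.hypot(*d[:2]),np.degrees(np.arctan2(-d[0],d[1])))
e=np.array([.4215,.0115])
yw=np.radians(-7);x=np.array([np.cos(yw),np.sin(yw)]);y=np.array([-x[1],x[0]])
print('pred',np.array([.4195,.012])+x*.082+y*.022, np.array([.5346,-.0063])-x*.036+y*.022)
E
```

```text
wL [0.4925 0.1048 0.041 ]
wR [0.5365 0.0988 0.041 ]
nL [ 0.4783 -0.0785  0.041 ]
nR [ 0.5116 -0.0831  0.041 ]
wseat [0.5139 0.1026 0.024 ]
nseat [ 0.4935 -0.0873  0.024 ]
FL [0.4763 0.1609 0.052 ]
FR [ 0.4439 -0.1458  0.052 ]
FLin [0.4884 0.1591 0.006 ]
[0.51452033 0.10178901 0.041     ] [ 0.49492991 -0.08080128  0.041     ] 0.18363823697242418 case yaw -6.123935849212782
mid [0.50647795 0.02683089 0.041     ]
0.3084737378854191 -6.03248990398531
pred [0.50356991 0.02384273] [0.50154946 0.01992331]
```

carry_out:
  moves: "-28 1 0 0 0 -8 60; -56 2 15 0 0 -16 60; -84 4 30 0 0 -24 60; -112 6 45 0 0 -32 60; -140 8 60 0 0 -40 60; -168 9 75 0 0 -48 60; -196 10 90 0 0 -56 60; -224 11 105 0 0 -64 60; -252 12 120 0 0 -72 60; -280 14 135 0 0 -80 60; -308 15 150 0 0 -88 60; -336 17 165 0 0 -96 60; -360 18 180 0 0 -104 60; -360 18 195 0 0 -104 60; -360 18 195 0 0 -104 60; -360 18 195 0 0 -104 60"
  force: 50

```text
time: 17.55
ee_pos: [0.4696, -0.3939, 0.1676]
tcp_rot: [179.9, -0.1, -173.7]
wrist_force: [-0.5, -0.0, 0.3]
opening: 0.0598
grasp_force: 0.0
```

```bash
python3 - <<'E'
from h import *
a=save('wrist','pics/w5.png');o=bot.get_obs();print(o['ee_pos'],o['tcp_rot'],o['q'])
E
```

```text
[ 0.46986984 -0.39402728  0.16849349] [ 1.79990365e+02 -1.89031785e-03 -1.73678205e+02] [-3.99851101e+01  1.28377799e+01  1.00907915e+01  8.72612843e+01
  5.28930834e-03 -4.63069049e+01]
```

View pics/w5.png

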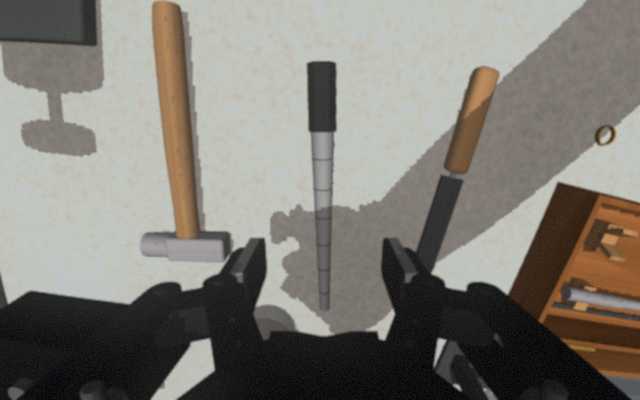

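```bash
python3 - <<'E'
from h import *
f='pics/w5.png'
g=px(f,321.5,63,.013);b=px(f,322,131,.011);t=px(f,324.5,309,.0055)
print(g,b,t,np.hypot(*(g-b)[:2]),np.hypot(*(g-t)[:2]),np.degrees(np.arctan2(*(t-g)[1::-1])))
o=b+(t-b)*48/200;print('origin',o)
d=o[:2]-np.array([.46987,-.39403]);y=np.radians(-173.68);print('tool dx,dy',d@[np.cos(y),np.sin(y)],d@[np.sin(y),-np.cos(y)])
E
```

```text
[ 0.35871075 -0.40846369  0.013     ] [ 0.4182263  -0.40152918  0.011     ] [ 0.61935215 -0.37672668  0.0055    ] 0.059918183071045454 0.26256652022558974 6.942445798884344
origin [ 0.46649651 -0.39557658  0.00968   ]
tool dx,dy 0.003523242363664253 -0.001165823583349209
```

carry_out:
  moves: "3.5 -1 40 0 0 -0.6 45; 3.5 -1 80 0 0 -0.6 45; 3.5 -1 120 0 0 -0.6 45; 3.5 -1 140 0 0 -0.6 45; 3.5 -1 147 0 0 -0.6 45; 3.5 -1 147 0 0 -0.6 30; 3.5 -1 147 0 0 -0.6 10; 3.5 -1 147 0 0 -0.6 10; 3.5 -1 147 0 0 -0.6 10; 3.5 -1 147 0 0 -0.6 10; 3.5 -1 147 0 0 -0.6 10"
  force: 60

```text
time: 18.7
ee_pos: [0.4669, -0.3965, 0.0233]
tcp_rot: [-179.9, 0.1, -173.1]
wrist_force: [-0.3, 1.4, 7.6]
opening: 0.0163
grasp_force: 59.7
```

carry_out:
  moves: "0 0 -5 0 0 0 10; 0 0 -15 0 0 0 10; 0 0 -40 0 0 0 10; 0 0 -80 0 0 0 10; 0 0 -120 0 0 0 10; 0 0 -160 0 0 0 10; 0 0 -200 0 0 0 10; 0 0 -200 0 0 0 10; 0 0 -200 0 0 0 10; 0 0 -200 0 0 0 10"

```text
time: 19.7
ee_pos: [0.4655, -0.3956, 0.2195]
tcp_rot: [179.9, -0.1, -173.1]
wrist_force: [-0.2, 0.1, -3.3]
opening: 0.0167
grasp_force: 59.1
```

carry_out:
  moves: "0 20 -30 0 0 0 10; -4 50 -60 0 0 4 10; -12 80 -60 0 0 12 10; -20 110 -60 0 0 20 10; -28 140 -60 0 0 28 10; -36 172 -60 0 0 36 10; -44 204 -60 0 0 44 10; -52 236 -60 0 0 52 10; -60 268 -60 0 0 60 10; -68 300 -60 0 0 68 10; -76 332 -60 0 0 76 10; -82 362 -60 0 0 84 10; -88 390 -60 0 0 92 10; -90 412 -60 0 0 100 10; -90 412 -60 0 0 103 10; -90 412 -60 0 0 103 10; -90 412 -60 0 0 103 10; -90 412 -60 0 0 103 10"

```text
time: 21.5
ee_pos: [0.5056, 0.0234, 0.2806]
tcp_rot: [-179.9, 0.0, 83.9]
wrist_force: [0.2, 0.0, -4.4]
opening: 0.0167
grasp_force: 59.4
```

```bash
python3 - <<'E'
from h import *
a=save('wrist','pics/w6.png');o=bot.get_obs();print(o['ee_pos'],o['tcp_rot'],o['q'])
a=cv2.imread('pics/w6.png')[0:400,160:640];cv2.imwrite('pics/w6c.png',cv2.resize(a,(720,600),interpolation=2))
E
```

```text
[0.50569007 0.02341265 0.28076408] [-1.79961212e+02  9.06414352e-03  8.39158392e+01] [ 2.65243520e+00 -1.52694467e-01  8.41258870e+00  9.86049980e+01
 -3.06736072e-03  9.87366002e+01]
```

View pics/w6c.png

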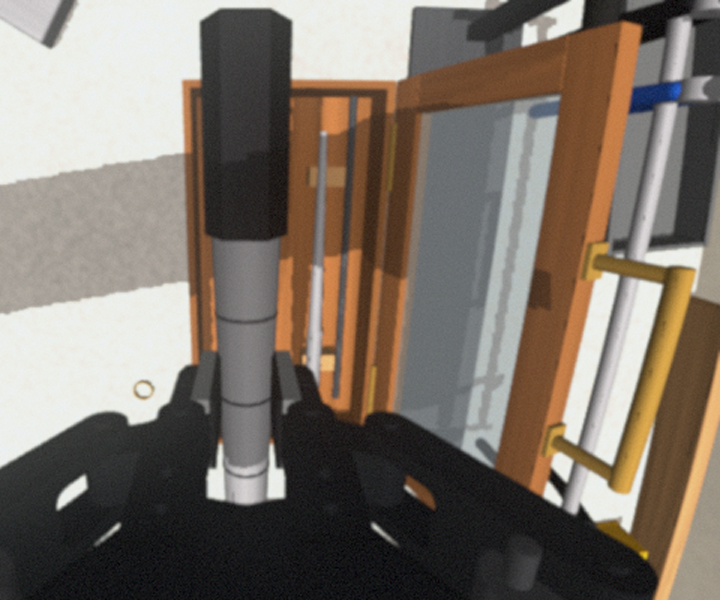

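```bash
python3 - <<'E'
from h import *
f='pics/w6.png';c=np.array([.50569,.02341]);y=np.radians(83.92);X=np.array([np.cos(y),np.sin(y)]);Y=np.array([np.sin(y),-np.cos(y)])
for n,u,v,z in [('end',247,12,.270),('bnd',246,239,.2785),('l1',247,320,.277),('l3',246,470,.2745)]:
  p=px(f,160+u/1.5,v/1.5,z);print(n,p.round(4),((p[:2]-c)@X).round(4),((p[:2]-c)@Y).round(4))
for n,u,v,z in [('FL',184,82,.052)]:
  p=px(f,160+u/1.5,v/1.5,z);print(n,p.round(4))
E
```

```text
end [0.5193 0.1356 0.27  ] 0.113 0.0017
bnd [0.5124 0.0734 0.2785] 0.0504 0.0014
l1 [0.51   0.0478 0.277 ] 0.0247 0.0017
l3 [ 0.5036 -0.0096  0.2745] -0.033 0.0014
FL [0.4754 0.1606 0.052 ]
```

carry_out:
  moves: "0 -2.5 40 0 0 0 10; 0 -2.5 80 0 0 0 10; 0 -2.5 120 0 0 0 10; 0 -2.5 160 0 0 0 10; 0 -2.5 190 0 0 0 10; 0 -2.5 205 0 0 0 10; 0 -2.5 212 0 0 0 10; 0 -2.5 218 0 0 0 10; 0 -2.5 222 0 0 0 10; 0 -2.5 222 0 0 0 10; 0 -2.5 222 0 0 0 10"

```text
time: 22.65
ee_pos: [0.5038, 0.0242, 0.06]
tcp_rot: [179.9, -0.0, 83.9]
wrist_force: [-0.2, 0.0, -3.6]
opening: 0.0164
grasp_force: 59.6
```

carry_out:
  moves: "0 0 1.5 0 0 0 10; 0 0 3 0 0 0 10; 0 0 4.5 0 0 0 10; 0 0 6 0 0 0 10; 0 0 6 0 0 0 10; 0 0 6 0 0 0 10"

```text
time: 23.25
ee_pos: [0.5032, 0.0241, 0.0531]
tcp_rot: [-180.0, 0.0, 83.9]
wrist_force: [0.3, 0.4, -3.5]
opening: 0.0169
grasp_force: 59.6
```

carry_out:
  moves: "0 0 1 0 0 0 10; 0 0 2 0 0 0 10; 0 0 3 0 0 0 10; 0 0 4 0 0 0 10; 0 0 4 0 0 0 10"

```text
time: 23.75
ee_pos: [0.5032, 0.0241, 0.049]
tcp_rot: [-180.0, 0.0, 83.9]
wrist_force: [-1.2, -0.1, -3.7]
opening: 0.0165
grasp_force: 59.7
```

carry_out:
  moves: "0 0 1 0 0 0 10; 0 0 1.5 0 0 0 10; 0 0 1.5 0 0 0 10; 0 0 1.5 0 0 0 10"

```text
time: 24.15
ee_pos: [0.5032, 0.0241, 0.0477]
tcp_rot: [-180.0, 0.0, 83.9]
wrist_force: [-1.1, -0.0, -2.5]
opening: 0.0171
grasp_force: 59.7
```

carry_out:
  moves: "0 0 0.7 0 0 0 10; 0 0 0.7 0 0 0 10; 0 0 0.7 0 0 0 10"

```text
time: 24.45
ee_pos: [0.5032, 0.0241, 0.0472]
tcp_rot: [-180.0, -0.0, 83.9]
wrist_force: [-4.2, -0.1, 2.6]
opening: 0.0165
grasp_force: 60.4
```

carry_out:
  moves: "0 0 0.5 0 0 0 10; 0 0 0.5 0 0 0 10; 0 0 0.5 0 0 0 10"

```text
time: 24.75
ee_pos: [0.5032, 0.0241, 0.0471]
tcp_rot: [180.0, 0.0, 83.9]
wrist_force: [-4.9, -0.5, 6.5]
opening: 0.0165
grasp_force: 60.9
```

carry_out:
  moves: "0 -0.5 -0.6 0 0 0 10; 0 -1 -0.6 0 0 0 10; 0 -1 -0.6 0 0 0 10; 0 -1 -0.6 0 0 0 10"

```text
time: 25.15
ee_pos: [0.5026, 0.0242, 0.0471]
tcp_rot: [180.0, -0.0, 83.9]
wrist_force: [0.3, 0.3, -1.1]
opening: 0.0163
grasp_force: 59.9
```

carry_out:
  moves: "0 0 0 0 0 0 17; 0 0 0 0 0 0 19; 0 0 0 0 0 0 22; 0 0 0 0 0 0 27; 0 0 0 0 0 0 32; 0 0 0 0 0 0 34; 0 0 0 0 0 0 34; 0 0 -20 0 0 0 34; 0 0 -50 0 0 0 34; 0 0 -100 0 0 0 34; -50 0 -150 0 0 0 34; -80 0 -200 0 0 0 34; -80 0 -250 0 0 0 34; -80 0 -280 0 0 0 34; -80 0 -280 0 0 0 34; -80 0 -280 0 0 0 34"
  force: 20

```text
time: 26.75
ee_pos: [0.4944, -0.0556, 0.3286]
tcp_rot: [179.8, 0.0, 83.9]
wrist_force: [0.3, -0.8, -0.2]
opening: 0.0336
grasp_force: 0.0
```

```bash
python3 - <<'E'
from h import *
save('wrist','pics/w7.png');s=save('side','pics/s7.png')['img'][:,:,::-1];o=bot.get_obs();print(o['ee_pos'],o['time'])
a=cv2.imread('pics/w7.png')[0:300,220:520];b=s[100:300,255:440]
cv2.imwrite('pics/f7.png',np.hstack([cv2.resize(a,(400,400),interpolation=2),cv2.resize(b,(400,400),interpolation=2)]))
E
```

```text
[ 0.49375267 -0.05519616  0.3259064 ] 26.85
```

View pics/f7.png

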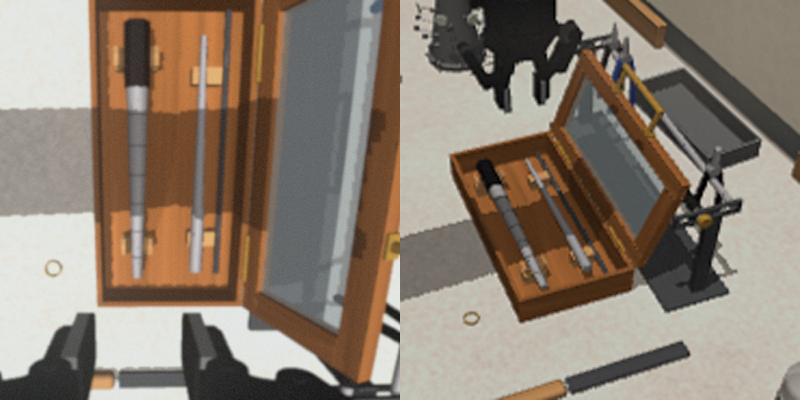

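The wrist view (left half) shows the mandrel in both saddles. Its grip spans rows 20–88 over the wide saddle at about row 57, and the thin part is in the narrow saddle near row 240. The side view (right half) shows the lid leaning on the bar.

```bash
python3 -c "
from workcell import bot
print(bot.job_done())"
```

```text
the job is handed in; nothing more can be done
None
```

The job is handed in, with no verdict returned: the mandrel is in its two saddles, thick end in the wide one, and in the last pictures the open lid leans by itself on the rack's front bar, about 27 s into the 72 s allowed.

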